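# Sweep the loose nuts off the assembly board into the parts tray

### The job

Clear the three loose hex nuts off the steel-topped board: sweep them with your fingers over the board's open edge into the empty parts tray beside it, not into the tray of scrap on the other side. Only push the nuts along the board, never pinch them or pick them up, and leave the socket and the sleeve that stand among them upright where they are.

Things in the scene. Friction and masses are not known exactly. Their poses are not given: they have to be found in the camera images.
- board: fixed assembly board: flat steel-topped block, 270 mm along x, 260 mm along y, top 40 mm above the origin (centre of its underside, on the bench). A steel lip 8 mm wide, 10 mm high runs along both x ends; the two y edges are open, and nuts pushed over them drop off. x points roughly away from the robot (turned up to 0.2 rad), y roughly to its left
- tray: empty shallow parts tray, fixed 2 mm from one of the board's open y edges (left or right, it varies), parallel to the board: 270 mm along x, 120 mm along y, walls 30 mm high (10 mm below the board's top) and 4 mm thick, floor about 4 mm thick. Origin at the centre of its underside; axes parallel to the board's
- scrap: the scrap tray: same outside size and walls as the empty tray, but with old spark plugs and bolts lying in it; fixed 2 mm from the board's other open edge. Origin and axes as for the tray. No nut belongs here.
- nut1: a loose steel hex nut lying flat on the board's steel top, 30 mm across flats, 35 mm across corners, 16 mm thick, about 60 g; the origin is its centre, 8 mm above its underside. This one lies in the strip of the board nearest the robot (board x about -90 mm)
- nut2: a loose steel hex nut lying flat on the board's steel top, 30 mm across flats, 35 mm across corners, 16 mm thick, about 60 g; the origin is its centre, 8 mm above its underside. This one lies in the middle strip of the board (board x about 0)
- nut3: a loose steel hex nut lying flat on the board's steel top, 30 mm across flats, 35 mm across corners, 16 mm thick, about 60 g; the origin is its centre, 8 mm above its underside. This one lies in the strip farthest from the robot (board x about +90 mm)
- socket: a plain steel drive socket, 22 mm diameter, 38 mm tall, standing on the board among the nuts; origin at the centre of its underside; it stands in one of the two gaps between the nuts' strips (board x about -45 or +45 mm), the sleeve in the other; the ways along y from the nuts to the tray are free
- sleeve: a brass spacer sleeve, 22 mm outside diameter, 12 mm bore, 30 mm tall, standing on the board among the nuts; origin at the centre of its underside

How it is judged:
At the end, for the whole second after the job is handed in: all three nuts at rest (under 20 mm/s) inside the empty tray: centres within 131 mm (x) and 56 mm (y) of its middle and under 34 mm above its underside; the socket and the sleeve within 15 mm of their start and tilted less than 0.3 rad (x of nut1 in the frame of tray between -0.131 and 0.131 m and y of nut1 in the frame of tray between -0.056 and 0.056 m and z of each of nut1, nut2, nut3 in the frame of tray below 0.034 m and linear speed of each of nut1, nut2, nut3 below 0.02 m/s and x of nut2 in the frame of tray between -0.131 and 0.131 m and y of nut2 in the frame of tray between -0.056 and 0.056 m and x of nut3 in the frame of tray between -0.131 and 0.131 m and y of nut3 in the frame of tray between -0.056 and 0.056 m and distance of each of socket, sleeve from where it was at the start of the episode below 0.015 m and angle between each of socket, sleeve's own z axis and vertical below 0.3 rad); the robot touches nothing.
It fails at once if a nut is lifted (its centre rises more than 15 mm above where it lies on the board) (height (world z) of any of nut1, nut2, nut3 above 0.063 m).
It fails at once if a nut is pinched or pressed hard (the fingers bear on it with more than 15 N) (contact force between the fingers and nut1 above 15 N or contact force between the fingers and nut2 above 15 N or contact force between the fingers and nut3 above 15 N).
It fails at once if the socket or the sleeve is shifted more than 15 mm (distance of any of socket, sleeve from where it was at the start of the episode above 0.015 m).
It also fails if it takes over 64 s, if anything falls off the work surface, if the arm or the gripper's body presses on something with over 40 N, if the wrist force passes 120 N, or if a joint passes its speed limit or range.

### The arm

A 6-joint arm with a two-finger parallel gripper is mounted at the origin on the work surface. World frame = base frame: x ahead of the robot, y to its left, z up, the work surface at z = 0. Lengths are in m, angles in rad, forces in N, time in s.
With the tool pointing down it reaches from about 0.375 to 0.925 m from the base axis. Payload 5.7 kg.
Tool frame: the origin (TCP) lies at the very end of the fingers, on their centre line; the grasp point (between the pads) lies 19 mm behind it; z points along the fingers, y is the line along which they close (so a half turn about z gives the same grasp; the last joint's range is limited). The gripper opens to 85 mm and grips with 20 to 120 N. Pads are 22 mm wide; open, the fingers measure 114 mm over their backs; the gripper's body (76 mm by 85 mm) begins 54 mm behind the grasp point. The pads swing forward as they close: fully open they stand 13 mm farther back than shut.
Start: joints at [-1.412, 0.359, 1.51, -0, 1.272, -0.115], TCP at [0.162, -0.578, 0.231] pointing down, gripper open.
Joint ranges: [-2.97, 2.97], [-1.01, 2.36], [0.21, 2.38], [-0.96, 4.11], [0.2, 2.71], [-2.98, 2.98]. Speed limits (rad/s): [2.39, 2.39, 3.14, 3.14, 3.14, 3.14].

### API

Orientations are given as a rotation vector (axis times angle).
In Python, from rig import * gives the robot as it stands. The module is installed in compiled form; this text tells all that it offers. Calls block until the motion is done:
- move_to(position, orientation): joint-space move of the TCP to a pose.
- move_l(position, rotation=None, vel=0.15): straight line of the TCP; rotation=None keeps the orientation; vel is the mean speed in m/s.
- move_j(angles): joint-space move.
- open_gripper() and close_gripper(grasp_force=None): open the fingers fully, or close them until they stop; grasp_force is the grip in N (None keeps the last).
- pause(seconds).
- solve_ik(position, orientation): joint angles nearest the present ones, or None.
- observe(): the state.
- camera(name): name is "side" or "top"; returns (picture, depth): 420x560x3 uint8, red, green, blue; 420x560 float32, m along the optical axis (not along the pixel's ray), 0 where there is no reading.
- calibration(name): a dict with "K" (3x3 intrinsics, pixels), "D" ([k1, k2, p1, p2, k3] as OpenCV has them; the pictures are not rectified), "rvec" (rotation vector, rad) and "tvec" (3), from world to camera coordinates, as OpenCV has them. Camera axes: x right, y down, z forward; pixel columns grow to the right and rows downward; lengths in m; the calibration is good to about 2 mm. A picture is of the moment at which its call begins. calibration takes no time and is no camera call.
A pose or a line that the arm cannot do raises IKError and nothing moves.
- sign_off(): hands the job in; it is judged then, once.
The state is a dict: "time": time; "joint_positions": joint angles; "joint_vel": joint speeds; "joint_efforts": joint torques, N m; "ee_pos": TCP position; "orientation": TCP orientation; "contact_force": force on the tool from outside, world axes, zero at the start; "wrist_torque": the same for the moment, N m; "width": finger opening in m; "grasp_force": force on a finger pad.
Only numpy, scipy, OpenCV 4.12 (cv2) and the standard library are available. Lean on these libraries where they do the work, as an engineer would, in place of code of your own. Each camera call takes 0.05 s, during which the arm holds its last target. There are 200 camera calls.

## Working session

There is one attempt and no reset: what is moved stays moved. The work goes in short steps, each a Python script; the robot and the scene stay as the last script left them, time stands still between calls to the robot, and variables do not carry over. Pictures are saved under pics/ and viewed, at most 10 in all, crops included, and the job is handed in when it is done.

```bash
mkdir -p pics; python3 - <<'E'
from rig import *
import cv2,numpy as np
for n in("top","side"):
    p,d=camera(n);np.savez(f"pics/{n}0.npz",p=p,d=d);cv2.imwrite(f"pics/{n}0.png",p[:,:,::-1])
    c=calibration(n);R=cv2.Rodrigues(np.array(c["rvec"],float))[0];print(n,c,"cam",-R.T@np.array(c["tvec"]).ravel())
print(observe())
E
```

```text
top {'K': array([[513.12776064,   0.        , 284.51532444],
       [  0.        , 513.12776064, 206.60355873],
       [  0.        ,   0.        ,   1.        ]]), 'D': array([-0.18150326,  0.        ,  0.        ,  0.        ,  0.        ]), 'rvec': array([ 2.13054777, -2.14482767,  0.11340826]), 'tvec': array([0.03065216, 0.56675876, 0.87926944])} cam [4.43111089e-01 4.73635775e-04 9.48115040e-01]
side {'K': array([[528.61172189,   0.        , 278.99174115],
       [  0.        , 528.61172189, 206.3866742 ],
       [  0.        ,   0.        ,   1.        ]]), 'D': array([-0.0198766,  0.       ,  0.       ,  0.       ,  0.       ]), 'rvec': array([ 2.08682849, -0.37947604,  0.22598779]), 'tvec': array([-0.53864811,  0.16044639,  0.6473454 ])} cam [ 0.33137173 -0.63137511  0.47591926]
{'time': 0.1, 'joint_positions': array([-1.41207756e+00,  3.59460305e-01,  1.51135191e+00, -1.83906279e-05,
        1.27249468e+00, -1.15067199e-01]), 'joint_vel': array([ 0.00038883,  0.00023414, -0.00329825,  0.00094808,  0.00140973,
        0.00181375]), 'joint_efforts': array([ 4.75476063e-04, -5.28653312e+01, -2.79349047e+01, -2.67606119e-04,
        5.02391107e-03,  7.31400263e-06]), 'ee_pos': array([ 0.16213238, -0.57702733,  0.23051083]), 'orientation': array([-3.11050378e+00, -4.28494646e-01,  8.63173578e-05]), 'contact_force': array([ 0.70329279, -0.98861943, -0.52213995]), 'wrist_torque': array([-0.01103025,  0.05237247,  0.03196484]), 'grasp_force': 0.0, 'width': 0.08525829547606745}
```

View pics/top0.png

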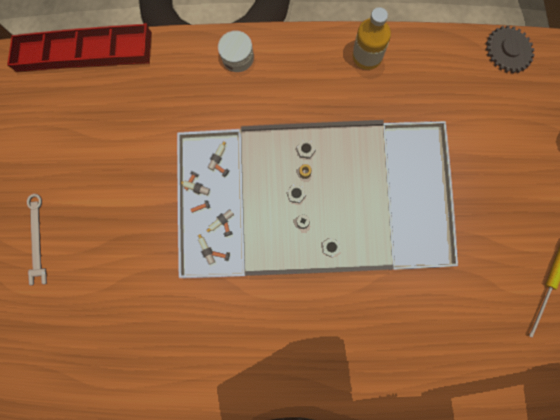

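View pics/side0.png

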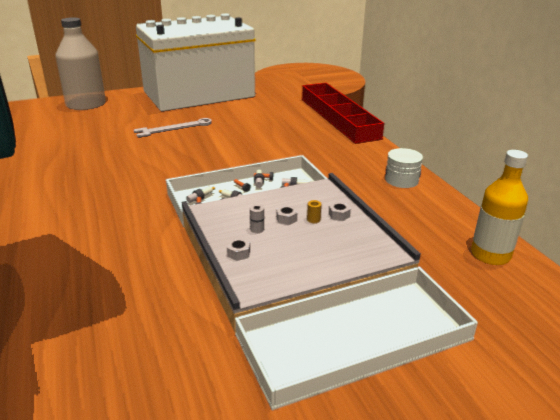

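The top view shows the scrap tray on the left (columns 178–242) and the empty tray on the right (385–455), which is world −y. The nuts are at (306,149), (296,193) and (331,247), the sleeve is at (305,171) and the socket at (302,221). The side view agrees, with nuts at (340,211), (287,215) and (238,249).

```bash
cat >h.py <<'E'
import cv2,numpy as np
from rig import *
def cam(n):
    c=calibration(n);R=cv2.Rodrigues(np.array(c["rvec"],float))[0];t=np.array(c["tvec"],float).ravel()
    return c,R,t
def rays(n,uv):
    c,R,t=cam(n)
    q=cv2.undistortPoints(np.array(uv,np.float64).reshape(-1,1,2),c["K"],c["D"]).reshape(-1,2)
    return -R.T@t,np.c_[q,np.ones(len(q))]@R
def onplane(n,uv,z):
    o,d=rays(n,uv);return o+d*((z-o[2])/d[:,2])[:,None]
def tri(uv1,uv2):
    o1,d1=rays("top",[uv1]);o2,d2=rays("side",[uv2]);A=np.c_[d1[0],-d2[0]]
    s=np.linalg.lstsq(A,o2-o1,rcond=None)[0];a=o1+s[0]*d1[0];b=o2+s[1]*d2[0]
    return (a+b)/2,np.linalg.norm(a-b)
def cloud(n,d):
    v,u=np.mgrid[:420,:560];o,r=rays(n,np.c_[u.ravel(),v.ravel()])
    return (o+r*d.reshape(-1,1)).reshape(420,560,3)
def blobs(n,p,roi,thr,lo=6,hi=200):
    g=p.max(2);m=np.zeros(g.shape,np.uint8);x0,y0,x1,y1=roi
    m[y0:y1,x0:x1]=(g[y0:y1,x0:x1]<thr)*255
    k,_,s,c=cv2.connectedComponentsWithStats(m)
    return [(c[i].round(1),s[i][4]) for i in range(1,k) if lo<=s[i][4]<=hi]
E
python3 - <<'E'
from h import *
T=np.load("pics/top0.npz");S=np.load("pics/side0.npz")
P=cloud("top",T["d"]);Z=P[:,:,2]
# board: heights and outline
print("board z",np.median(Z[140:260,340:375]),"tray floor",np.median(Z[150:250,405:435]))
m=np.zeros(Z.shape,np.uint8);m[135:262,250:380]=Z[135:262,250:380]>np.median(Z[140:260,340:375])+.006
k,_,s,c=cv2.connectedComponentsWithStats(m)
for i in range(1,k):
    if s[i][4]>15:
        h=np.percentile(Z[_==i],80);print("raised",c[i].round(1),s[i][4],"z",h.round(4),onplane("top",[c[i]],h)[0].round(4))
bt=blobs("top",T["p"],(250,135,380,262),60);bs=blobs("side",S["p"],(215,190,360,265),60)
print(bt);print(bs)
for z,name,uv in((.04,"board",[(242,129),(384,126),(391,266),(245,271)]),(.03,"tray",[(445,123),(455,265)])):print(name,onplane("top",uv,z).round(3))
m=cv2.inRange(Z,.037,.053);m[:,:235]=0;m[:,400:]=0
c=max(cv2.findContours(m,0,2)[0],key=cv2.contourArea)
q=onplane("top",c.reshape(-1,2),.045)[:,:2].astype(np.float32);print("boardrect",cv2.minAreaRect(q),cv2.boxPoints(cv2.minAreaRect(q)))
for n,I,(x0,y0,x1,y1) in(("top",T["p"],(240,120,400,275)),("side",S["p"],(215,180,365,280))):
    cv2.imwrite(f"pics/{n}crop.png",cv2.resize(I[y0:y1,x0:x1,::-1],None,fx=4,fy=4,interpolation=cv2.INTER_CUBIC)[:600])
E
```

```text
board z 0.04078430611790046 tray floor 0.0048526792282830855
raised [305.8 148.1] 263 z 0.0581 [ 0.6691 -0.0121  0.0581]
raised [304.9 170.7] 129 z 0.0711 [ 0.6254 -0.0099  0.0711]
raised [296. 193.] 266 z 0.0579 [0.5882 0.006  0.0579]
raised [302.8 221.3] 146 z 0.0795 [ 0.5359 -0.0053  0.0795]
raised [331.4 246.8] 268 z 0.0581 [ 0.4933 -0.0546  0.0581]
[]
[(array([351.3, 197.2]), np.int32(78)), (array([339.4, 206.3]), np.int32(38)), (array([286.4, 209.9]), np.int32(40)), (array([254. , 220.6]), np.int32(7)), (array([238.1, 243.8]), np.int32(56))]
board [[ 0.712  0.104  0.04 ]
 [ 0.715 -0.157  0.04 ]
 [ 0.459 -0.161  0.04 ]
 [ 0.453  0.097  0.04 ]]
tray [[ 0.724 -0.275  0.03 ]
 [ 0.459 -0.28   0.03 ]]
boardrect ((0.5849409699440002, -0.028151318430900574), (0.2725341320037842, 0.26218777894973755), 2.005810022354126) [[ 0.44416898  0.09809278]
 [ 0.45334584 -0.16393434]
 [ 0.72571295 -0.15439542]
 [ 0.7165361   0.1076317 ]]
```

```bash
cat >>h.py <<'E'
C=np.array([.585,-.0282]);YAW=.035
B=np.array([[np.cos(YAW),-np.sin(YAW)],[np.sin(YAW),np.cos(YAW)]])
ROT=np.pi*np.array([np.cos(YAW/2),np.sin(YAW/2),0])
def W(x,y,z):return np.r_[C+B@[x,y],z]
def loc(p):return B.T@(np.array(p)[:2]-C)
def sweep(x,y,z=.046,end=-.150):
    y0=y+.046
    move_to(W(x,y0,.12),ROT);move_l(W(x,y0,z),vel=.1)
    print("down",observe()["ee_pos"].round(4),observe()["contact_force"].round(1))
    move_l(W(x,y+.02,z),vel=.03);print("force",observe()["contact_force"].round(1))
    move_l(W(x,end,z),vel=.05);print("force",observe()["contact_force"].round(1))
    move_l(W(x,end+.01,.12),vel=.12);print("t",observe()["time"])
def heights():
    p,d=camera("top");P=cloud("top",d);return p,P
E
python3 - <<'E'
from h import *
for a,b in(((305.8,148.5),(339.4,206.3)),((296,193),(286.4,209.9)),((331.4,246.8),(238.1,243.8))):print("tri",*tri(a,b))
for q in((.6691,-.0121),(.6254,-.0099),(.5882,.006),(.5359,-.0053),(.4933,-.0546)):print(loc(q).round(4))
close_gripper(20);print(observe()["time"],observe()["width"])
x,y=loc((.4933,-.0546));sweep(x,y)
p,d=camera("top");cv2.imwrite("pics/top1.png",p[:,:,::-1])
E
```

```text
tri [ 0.67003439 -0.01249307  0.05569041] 0.0020350545649049914
tri [0.58946352 0.00578943 0.05568779] 0.0016554846520940316
tri [ 0.49411463 -0.05492157  0.05593755] 0.0013556085301041113
[0.0846 0.0131]
[0.041  0.0169]
[0.0044 0.0341]
[-0.0483  0.0246]
[-0.0926 -0.0232]
0.8667 -5.153762198384923e-05
down [ 0.4921 -0.0087  0.0463] [0.5 0.2 0.5]
force [-0.4 -0.3  0. ]
force [ 0.  -0.2  0.1]
t 9.0083
```

View pics/top1.png

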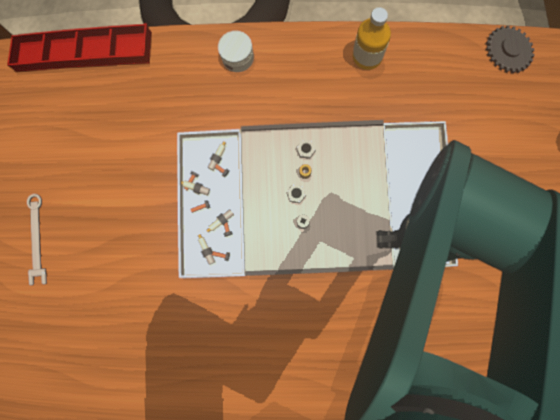

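Nut1 has left the board, though the arm hides the tray in this view. The other nuts, the socket and the sleeve haven't moved. Nut top heights triangulate to 0.056 m, as expected, so I'll sweep nut2 and then check from the side.

```bash
python3 - <<'E'
from h import *
x,y=loc((.589,.006));sweep(x,y)
p,d=camera("side");cv2.imwrite("pics/side2.png",p[:,:,::-1])
E
```

```text
down [0.5879 0.0518 0.0464] [0.6 0.1 0. ]
force [-0.7 -0.   0.1]
force [ 0.1 -0.5  0.3]
t 16.925
```

View pics/side2.png

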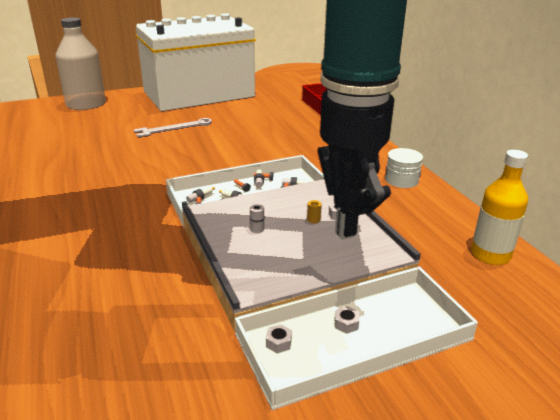

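Two nuts lie flat in the tray, at (279,338) and (347,319). The socket (257,218) and sleeve (314,210) are where they were. Next is nut3.

```bash
python3 - <<'E'
from h import *
x,y=loc((.6695,-.0122));sweep(x,y)
move_to([.30,-.48,.25],ROT)
p,d=camera("side");q,e=camera("top");cv2.imwrite("pics/end.png",np.vstack([p[150:,:,::-1],q[100:290,:,::-1]]))
P=cloud("top",e);Z=P[:,:,2]
for roi,t in(((250,135,380,262),.047),((392,133,448,260),.012)):
    x0,y0,x1,y1=roi;m=np.zeros(Z.shape,np.uint8);m[y0:y1,x0:x1]=Z[y0:y1,x0:x1]>t
    k,l,s,c=cv2.connectedComponentsWithStats(m)
    for i in range(1,k):
        if s[i][4]>40:
            w=np.median(P[l==i],0);print(c[i].round(1),s[i][4],w.round(4),"tray-local",loc(w)-[0,-.192])
print(observe()["time"])
E
```

```text
down [0.6685 0.0336 0.0465] [-0.   0.1  0.1]
force [-0.4 -0.2  0.1]
force [-0.3 -0.1  0.6]
t 24.3333
[304.9 170.7] 130 [ 0.6267 -0.0102  0.0693] tray-local [0.04226751 0.20857363]
[302.8 221.3] 146 [ 0.5363 -0.0056  0.0783] tray-local [-0.04792057  0.21627066]
[445.5 155. ] 167 [ 0.6678 -0.2743  0.0214] tray-local [ 0.07416757 -0.0568022 ]
[394.8 154.6] 117 [ 0.6614 -0.176   0.0329] tray-local [0.07113829 0.04161149]
[407.1 194.4] 241 [ 0.59   -0.198   0.0205] tray-local [-0.00091211  0.02211196]
[392.3 247.9] 41 [ 0.4879 -0.1657  0.0302] tray-local [-0.10182053  0.05801304]
[409.2 244.7] 239 [ 0.4972 -0.1986  0.0205] tray-local [-0.09372384  0.02477723]
26.275
```

View pics/end.png

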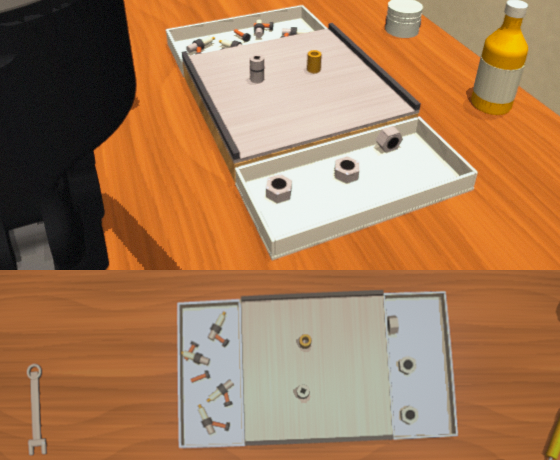

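All three nuts are in the empty tray. Two lie flat, and nut3 stands on a flat against the inner wall with its top at 33 mm, so its centre is about 19 mm up and about 45 mm off the tray's middle, both within limits. The socket and sleeve haven't moved.

```bash
python3 - <<'E'
from h import *
pause(1);print(sign_off())
E
```

```text
the job is handed in; nothing more can be done
None
```

I swept all three nuts over the board's edge into the empty tray in about 24 s and handed the job in; no verdict came back, but my final pictures show all three inside the limits and the socket and sleeve unmoved.

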